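# Put the porcelain door knob away in its keeping box

### The arm

A 6-joint arm with a two-finger parallel gripper is mounted at the origin on a cart in front of the work surface, level with it; the furniture and walls round the work are solid. World frame = base frame: x ahead of the robot, y to its left, z up, the work surface at z = 0. Lengths are in m, angles in rad, forces in N, time in s.
With the tool pointing down it reaches from about 0.35 to 0.725 m from the base axis. Payload 4.3 kg.
Tool frame: the origin (TCP) lies between the finger pads; the fingertips stand 17 mm ahead of it and the grasp point (between the pads) lies 2 mm behind it; z points along the fingers, y is the line along which they close (so a half turn about z gives the same grasp; the last joint's range is limited). The gripper opens to 85 mm and grips with 20 to 120 N. Pads are 22 mm wide; open, the fingers measure 114 mm over their backs; the gripper's body (76 mm by 85 mm) begins 54 mm behind the grasp point. The pads swing forward as they close: fully open they stand 13 mm farther back than shut.
Start: joints at [1.05, 0.377, 0.081, 1.274, 0, 1.46], TCP at [0.23, 0.527, 0.248] pointing down, gripper open.
Joint ranges: [-2.72, 2.72], [-0.84, 1.66], [-1.02, 1.22], [-1.77, 2.12], [-1.37, 1.28], [-3.14, 3.14]. Speed limits (rad/s): [2.57, 2.57, 3.14, 3.14, 3.14, 3.14].

### API

Orientations are given as a 3x3 rotation matrix whose columns are the frame's x, y, z axes.
In Python, from plant import monitor, optics, job, recognise, outline_of gives the robot as it stands.
- The arm moves only by the shell command python3 -m jog 'ROWS' [OPENING] [FORCE]. ROWS is a JSON object of lists of equal length, an entry for each row: "slide": the shift along the tool's x, y, z in units of 30 mm (1.0 is 30 mm), a list of three; "yaw": the turn about the tool's z in degrees. A call has 1 to 20 rows; each row shifts and turns the commanded pose from where the row before left it, along the tool's axes as they then stand; what a row does not reach is not made up. A row lasts 1/12 s, in which the tool goes at most 41.7 mm and 7.16 degrees, less where a joint would pass 70% of its speed; a pose out of reach is approached as far as the arm can. A call is refused whole if a number of a shift passes 1 or a number of a turn 7.16, either way. A call with a gripper value outside its range is refused whole. OPENING is the finger opening in mm, from 0 to 85.4, set as the call begins (- or left out, the last holds). The fingers move at their own pace and stop on an object; FORCE is the grip in N (left out, the last holds). Time passes only in rows, so rows that do not move let the fingers close. It gives the time, the measured TCP pose, the force, the opening and the grip force at its end, in the units of the state.
- monitor.sense(): the state, without advancing time (a new reading comes with each control period).
- optics.get_image(name): name is "side" or "top"; returns the picture (420x560x3 uint8, blue, green, red); there is no depth.
- optics.camera_params(name): a dict with "K" (3x3 intrinsics, pixels), "dist_coeffs" ([k1, k2, p1, p2, k3] as OpenCV has them; the pictures are not rectified), "R" (3x3) and "t" (3): a world point X has camera coordinates R X + t. Camera axes: x right, y down, z forward; pixel columns grow to the right and rows downward; lengths in m; the calibration is good to about 2 mm. A picture is of the moment at which its call begins. camera_params takes no time and is no camera call.
- job.job_done(): hands the job in; it is judged then, once.
Trained networks look in the newest picture that a camera, given by its name, has taken for a name from the list of things; names that differ only in an ending like _2 or _b are one class to them, and where a whole thing is asked for, a point or a joint stands for the part that bears it (a point fixed in the world has none). Each returns a list of dicts, best first, with "p" (0 to 1); they miss things now and then, are a little off and sometimes report something else, mostly with a low value. They report only what shows in the picture. A call takes as long as a camera call. They do not tell look-alikes from the thing itself.
- recognise(camera, name): "xyz" ([x, y, z] in m, in world coordinates, good to about 4 mm: the middle of the surface that is visible of it).
- outline_of(camera, name): "region" (420x560 bool, what is visible of it).
The state is a dict: "clock": time; "qpos": joint angles; "dq": joint speeds; "joint_efforts": joint torques, N m; "tool_pos": TCP position; "tool_rot": TCP orientation; "wrist_force": force on the tool from outside, world axes, zero at the start; "torque": the same for the moment, N m; "width": finger opening in m; "gripper_force": force on a finger pad.
Only numpy, scipy, OpenCV 4.12 (cv2) and the standard library are available. Lean on these libraries where they do the work, as an engineer would, in place of code of your own. Each camera call takes 0.05 s, during which the arm holds its last target. There are 200 camera calls.

### The job

Slide the lid of the wooden keeping box fully open, then take the white porcelain door knob by its steel spindle and lower it slowly and gently right to the cork floor of the box, letting go only once it is down, so that it stays standing there with the spindle up. Then slide the lid fully shut again. The porcelain chips easily, so do not drop or knock it, and leave the brass knob standing where it is.

Things in the scene. Friction and masses are not known exactly. Their poses are not given: they have to be found in the camera images.
- keeping_box: deep wooden box fixed to the bench, 136 (x) x 146 (y) mm outside, walls 8, rim 130 mm high, firm cork floor 10 mm above the bench: a well 120 x 130 mm wide, 120 deep. Origin: centre of its underside; z up. Dark runners, 12 mm wide, tops 140 mm above the bench, flank the lid on the +x and -x sides and reach 217 mm from the origin on the +y side, to a leg board; the lid slides out that way.
- lid (a joint): travel of the lid in m: 0 = shut (centred over the well), grows as it slides along the box's +y axis, stop at 0.138 = fully open (well wholly uncovered from about 0.135). It slides with about 2 N of friction and stays where it is left; it may start a little ajar.
- lid_bar (a point): centre of the top of the dark wooden push bar on the lid, 163 mm above the bench. The bar is 80 mm long across the slide (along the box's x), 14 mm thick along the slide and stands 26 mm above the plywood, whose upper face is 139 mm above the bench; the plywood is 134 x 146 mm with the bar across its middle, so it reaches 73 mm either side of the bar along the slide. Axes as the box's.
- white_knob: loose white porcelain door knob, 0.14 to 0.28 kg, standing on its flattened crown (flat 28 mm across) with its steel spindle straight up. Round body 55 mm across at its widest, 22 mm up; steel collar 30 mm across from 47 to 52 mm up; round spindle 12 mm thick from 52 to 112 mm up. Origin: centre of the flat underside; z along the spindle.
- brass_knob: brass-coloured door knob of the same shape and size, to be left standing; the two knobs may stand in either of two places, to the left and to the right of the box. Origin and axes as the white knob's.
Mind the look-alikes: they are no part of the job. Leave any pink, purple or turquoise look-alike of the brass_knob alone.

How it is judged:
On the way, in this order (a step that is already met when the one before it is completed fails the run):
1. the lid is slid open (travel over 120 mm) (value of joint lid above 0.12 m), for 0.1 s.
2. the white knob is in the well, upright (within 0.3 rad), its underside within 8 mm of the cork, still held by the fingers (z of white_knob in the frame of keeping_box below 0.018 m and x of white_knob in the frame of keeping_box between -0.06 and 0.06 m and y of white_knob in the frame of keeping_box between -0.065 and 0.065 m and angle between white_knob's own z axis and vertical below 0.3 rad and contact force between the fingers and white_knob above 0.5 N), for 0.1 s.
At the end, for the whole second after the job is handed in: the lid is shut to within 6 mm, the white knob stands at rest on the cork floor inside the box, upright to within 0.15 rad, and the brass knob stands upright within 30 mm of where it was (value of joint lid below 0.006 m and z of white_knob in the frame of keeping_box below 0.014 m and x of white_knob in the frame of keeping_box between -0.06 and 0.06 m and y of white_knob in the frame of keeping_box between -0.065 and 0.065 m and angle between each of white_knob, brass_knob's own z axis and vertical below 0.15 rad and linear speed of white_knob below 0.02 m/s and distance of brass_knob from where it was at the start of the episode below 0.03 m); the robot touches nothing.
It fails at once if the white knob strikes or is pressed against the box, lid or cork with more than 40 N (contact force between white_knob and keeping_box above 40 N).
It fails at once if the held white knob is brought down onto the cork too fast (over 0.15 m/s within the last 12 mm) (contact force between the fingers and white_knob above 0.5 N and linear speed of white_knob above 0.15 m/s and z of white_knob in the frame of keeping_box below 0.022 m and x of white_knob in the frame of keeping_box between -0.06 and 0.06 m and y of white_knob in the frame of keeping_box between -0.065 and 0.065 m).
It fails at once if the white knob is dropped (falls at over 0.6 m/s, untouched by the fingers) (contact force between the fingers and white_knob below 0.1 N and linear speed of white_knob above 0.6 m/s).
It fails at once if the white knob is knocked over (tilted more than 0.7 rad) (angle between white_knob's own z axis and vertical above 0.7 rad).
It fails at once if the brass knob is knocked over or carried off (angle between brass_knob's own z axis and vertical above 0.5 rad or distance of brass_knob from where it was at the start of the episode above 0.06 m).
It also fails if it takes over 72 s, if anything falls off the work surface, if the arm or the gripper's body presses on something with over 40 N, if the wrist force passes 120 N, or if a joint passes its speed limit or range.

## Working session

There is one attempt and no reset: what is moved stays moved. The work goes in short steps, Python scripts to look and compute and a shell command to move; the robot and the scene stay as the last step left them, time stands still between calls to the robot, and variables do not carry over. Pictures are saved under pics/ and viewed, at most 10 in all, crops included, and the job is handed in when it is done.

```bash
mkdir -p pics; python3 - <<'E'
from plant import monitor, optics, recognise
import cv2,numpy as np
for c in ("top","side"):
    cv2.imwrite(f"pics/{c}0.png",optics.get_image(c))
    for n in ("keeping_box","lid_bar","white_knob","brass_knob"):
        print(c,n,[(np.round(d["xyz"],3).tolist(),round(d["p"],2)) for d in recognise(c,n)][:5])
s=monitor.sense();print(s["clock"],s["tool_pos"],s["tool_rot"],s["width"])
E
```

```text
top keeping_box [([0.592, 0.009, 0.137], 0.58)]
top lid_bar [([0.587, 0.004, 0.138], 0.79)]
top white_knob [([0.53, -0.364, 0.044], 0.58)]
top brass_knob [([0.608, 0.57, 0.045], 0.61), ([0.613, 0.281, 0.041], 0.56), ([0.761, 0.217, 0.047], 0.49)]
side keeping_box [([0.594, 0.064, 0.096], 0.76)]
side lid_bar [([0.584, 0.013, 0.138], 0.95)]
side white_knob [([0.522, -0.356, 0.034], 0.74)]
side brass_knob [([0.56, 0.391, 0.042], 0.75), ([0.766, 0.231, 0.039], 0.72), ([0.609, 0.297, 0.041], 0.7), ([0.609, 0.584, 0.044], 0.58)]
0.5 [0.2296028  0.52717105 0.24826924] [[-9.16810707e-01  3.99322085e-01 -2.68348318e-05]
 [ 3.99322085e-01  9.16810707e-01 -1.54718552e-05]
 [ 1.84242076e-05 -2.49005034e-05 -1.00000000e+00]] 0.08536735351074713
```

View pics/top0.png

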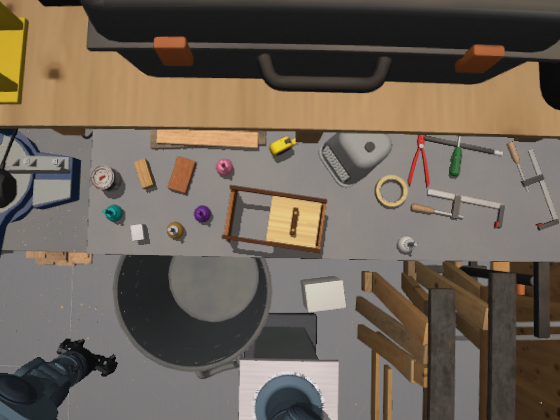

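View pics/side0.png

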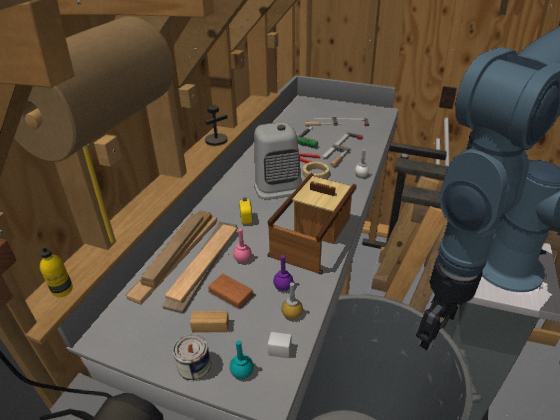

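The white knob is at top (406,243) / side (362,168). Things that could be taken for a knob, in the top picture:
- Brass, with a bare steel spindle: (175,230)
- Purple: (203,213)
- Pink: (224,167)
- Turquoise: (113,213)

The lid is at (295,222) and the runners extend left, which is +y. Next I'll measure precisely from both views.

```bash
cat > h.py <<'E'
import numpy as np,cv2
from plant import monitor,optics,recognise,outline_of
P={c:{k:np.array(v,float) for k,v in optics.camera_params(c).items() if k in("K","dist_coeffs","R","t")} for c in("top","side")}
def ray(c,uv):
    p=P[c];n=cv2.undistortPoints(np.array(uv,float).reshape(-1,1,2),p["K"],p["dist_coeffs"]).reshape(-1,2)
    d=np.c_[n,np.ones(len(n))]@p["R"];return -p["R"].T@p["t"],d
def plane(c,uv,z):
    o,d=ray(c,uv);return o+d*((z-o[2])/d[:,2])[:,None]
def proj(c,X):
    p=P[c];return cv2.projectPoints(np.array(X,float).reshape(-1,3),cv2.Rodrigues(p["R"])[0],p["t"],p["K"],p["dist_coeffs"])[0].reshape(-1,2)
def tri(a,b):
    (o1,d1),(o2,d2)=ray("top",a),ray("side",b);d1,d2=d1[0],d2[0]
    s=np.linalg.lstsq(np.c_[d1,-d2],o2-o1,rcond=None)[0];p,q=o1+s[0]*d1,o2+s[1]*d2
    return (p+q)/2,np.linalg.norm(p-q)
def ortho(c,im,x0,x1,y0,y1,z,s=2000):
    # row: x decreasing, col: y decreasing
    X,Y=np.meshgrid(np.arange(x1,x0,-1/s),np.arange(y1,y0,-1/s),indexing="ij")
    m=proj(c,np.c_[X.ravel(),Y.ravel(),np.full(X.size,z)]).astype(np.float32).reshape(*X.shape,2)
    return cv2.remap(im,m[...,0],m[...,1],cv2.INTER_CUBIC)
E
python3 - <<'E'
from h import *
it,is_=optics.get_image("top"),optics.get_image("side")
o=ortho("top",it,.48,.70,-.12,.26,.14)
wt=cv2.resize(it[222:262,380:430],None,fx=7,fy=7,interpolation=3)
ws=cv2.resize(is_[140:190,340:390],None,fx=7,fy=7,interpolation=3)
k=np.zeros((800,800,3),np.uint8);k[:o.shape[0],:o.shape[1]]=o
k[450:450+280,:350]=wt; k[450:800,400:750]=ws
cv2.imwrite("pics/m1.png",cv2.resize(k,(600,600)) if 0 else k)
for n in("white_knob","lid_bar"):
    for c in("top","side"):
        for d in outline_of(c,n)[:1]:
            v,u=np.nonzero(d["region"]);print(n,c,d["p"],len(u),u.mean(),v.mean(),u.min(),u.max(),v.min(),v.max())
            if n=="lid_bar" and c=="top":
                q=cv2.findContours(d["region"].astype(np.uint8),0,1)[0];q=max(q,key=len)
                print(cv2.minAreaRect(plane("top",q,.139)[:,:2].astype(np.float32)*1000))
E
```

```text
white_knob top 0.53 241 405.9253112033195 243.92946058091286 398 416 236 252
lid_bar top 0.97 2197 292.65817023213475 221.29267182521622 266 319 197 246
((590.9287109375, 4.0541229248046875), (143.64559936523438, 133.67532348632812), 82.5066146850586)
lid_bar side 0.96 1126 321.6172291296625 193.17140319715807 295 348 177 208
```

View pics/m1.png

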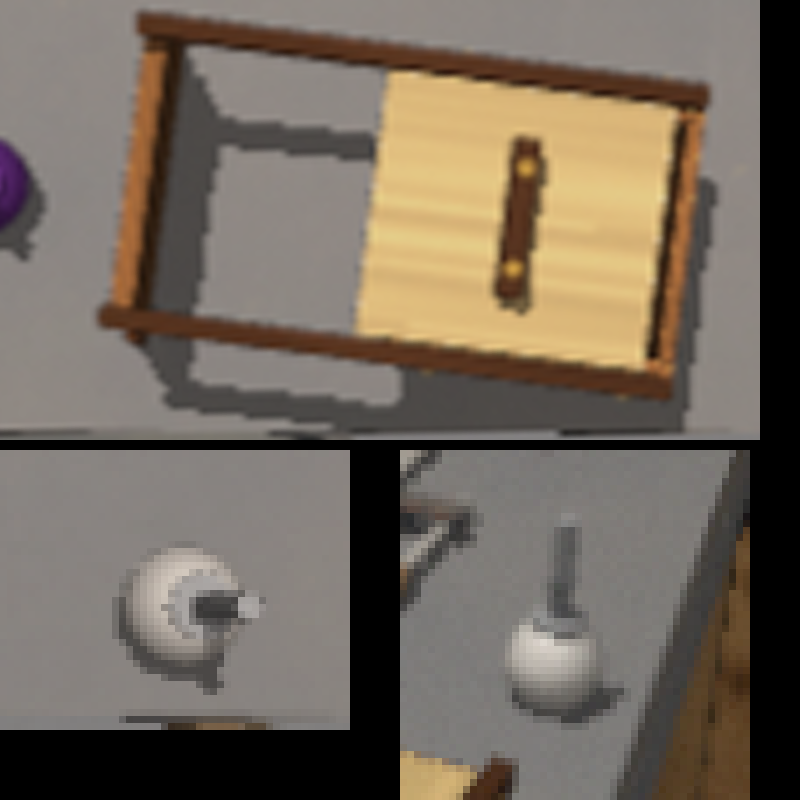

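The lid is about 13 mm ajar. The box is yawed about -7.4°, with its origin near (0.5885, -0.013) and the bar near (0.590, 0.000). The crop shows a white knob with a steel spindle. Now I'll triangulate the knob and the bar.

```bash
python3 - <<'E'
from h import *
print("tip",tri([414.9,243.8],[363.9,149.4]))
print("body",tri([405.9,243.8],[361.4,170.2]))
# bar in both views: dark blob centre inside lid outline
c={}
for n in("top","side"):
    im=optics.get_image(n);r=outline_of(n,"lid_bar")[0]["region"].astype(np.uint8)
    r=cv2.morphologyEx(r,3,np.ones((15,15)));r=cv2.erode(r,np.ones((9,9)))
    m=(im.max(2)<110)&(r>0);v,u=np.nonzero(m);c[n]=(u.mean(),v.mean());print(n,m.sum(),c[n])
print("bar",tri(c["top"],c["side"]))
for X in([.590,.0,.163],[.5885,-.0128,.13]):print(proj("top",X),proj("side",X))
s=monitor.sense();yaw=np.radians(-7.4)
R=s["tool_rot"];t=np.array([np.sin(-yaw),np.cos(yaw),0])
print("tool yaw deg",np.degrees(np.arctan2(*(R.T@t)[[0,1]]))*-1, s["clock"])
d=R.T@(np.array([.590,0,.20])-s["tool_pos"]);print("slide units in current axes",d/.03)
E
```

```text
tip (array([ 0.53097327, -0.36559852,  0.11221998]), np.float64(0.0007089158070634351))
body (array([ 0.53141289, -0.36782002,  0.02065823]), np.float64(0.002756099105922206))
top 117 (np.float64(293.94871794871796), np.float64(222.35897435897436))
side 199 (np.float64(322.74874371859295), np.float64(188.8140703517588))
bar (array([0.58821929, 0.0012293 , 0.14969368]), np.float64(0.0035671591904634834))
[[294.56210143 220.94436638]] [[323.0621984  184.86675833]]
[[298.14142843 222.0443396 ]] [[324.19349647 191.83711341]]
tool yaw deg -16.135408714744493 1.0
slide units in current axes [-18.02989722 -11.31489124   1.61033851]
```

```bash
python3 -m jog '{"slide":[[0,0,0],[0,0,0],[0,0,0]],"yaw":[-5.4,-5.4,-5.3]}' && python3 -m jog '{"slide":[[-0.4,-0.4,0],[-0.7,-0.8,0],[-0.75,-0.84,0],[-0.75,-0.84,0],[-0.75,-0.84,0],[-0.75,-0.84,0],[-0.75,-0.84,0],[-0.75,-0.84,0],[-0.75,-0.84,0],[-0.75,-0.84,0],[-0.75,-0.84,0],[-0.75,-0.84,0],[-0.75,-0.84,0],[-0.75,-0.84,0],[-0.75,-0.84,0],[-0.75,-0.84,0],[-0.75,-0.84,0],[-0.75,-0.84,0],[-0.6,-0.7,0],[-0.4,-0.4,0]],"yaw":[0,0,0,0,0,0,0,0,0,0,0,0,0,0,0,0,0,0,0,0]}'
cat > to.py <<'E'
import sys;from h import *
s=monitor.sense();R=s["tool_rot"];g=np.array([float(a) for a in sys.argv[1:4]])
print("t",round(s["clock"],2),"pos",s["tool_pos"].round(4),"units",(R.T@(g-s["tool_pos"])/.03).round(2),"y axis deg",np.degrees(np.arctan2(R[1,1],R[0,1])).round(2),"z",R[:,2].round(3),"w",s["width"],s["gripper_force"],np.round(s["wrist_force"],1))
E
python3 to.py .589 .0005 .162
```

```text
clock: 1.25
tool_pos: [0.2296, 0.5272, 0.2483]
tool_rot: [[-0.992, 0.125, 0.0], [0.125, 0.992, 0.0], [-0.0, 0.0, -1.0]]
wrist_force: [0.5, 0.8, -0.4]
width: 0.0851
gripper_force: 0.0
clock: 2.92
tool_pos: [0.5893, 0.0013, 0.2481]
tool_rot: [[-0.991, 0.132, 0.001], [0.132, 0.991, -0.001], [-0.001, -0.001, -1.0]]
wrist_force: [-0.3, 0.5, 0.0]
width: 0.0855
gripper_force: 0.0
t 2.92 pos [0.5893 0.0013 0.2481] units [ 0.01 -0.03  2.87] y axis deg 82.41 z [ 0.001 -0.001 -1.   ] w 0.08548132089207365 0.0 [-0.3  0.5  0. ]
```

```bash
python3 -m jog '{"slide":[[0,0,0.7],[0,0,0.8],[0,0,0.7],[0,0,0.5],[0,0,0.17],[0,0,0]],"yaw":[0,0,0,0,0,0]}' 50 40 && python3 -m jog '{"slide":[[0,0,0],[0,0,0],[0,0,0],[0,0,0],[0,0,0],[0,0,0]],"yaw":[0,0,0,0,0,0]}' 5 40; python3 to.py .589 .0005 .162
```

```text
clock: 3.42
tool_pos: [0.5867, 0.0043, 0.1607]
tool_rot: [[-0.992, 0.13, -0.003], [0.13, 0.992, 0.0], [0.003, -0.0, -1.0]]
wrist_force: [-0.5, -0.8, -0.4]
width: 0.0502
gripper_force: 0.0
clock: 3.92
tool_pos: [0.589, 0.004, 0.1639]
tool_rot: [[-0.992, 0.129, 0.003], [0.129, 0.992, -0.001], [-0.003, -0.0, -1.0]]
wrist_force: [-0.3, -0.7, 5.4]
width: 0.0128
gripper_force: 40.6
t 3.92 pos [0.589  0.004  0.1639] units [-0.01 -0.12  0.06] y axis deg 82.56 z [ 0.003 -0.001 -1.   ] w 0.01283310782304375 40.61308801174164 [-0.3 -0.7  5.4]
```

```bash
python3 -m jog '{"slide":[[0,0.1,-0.06],[0,0.3,0],[0,0.45,0],[0,0.45,0],[0,0.45,0],[0,0.45,0],[0,0.45,0],[0,0.45,0],[0,0.4,0],[0,0.3,0],[0,0.2,0],[0,0,0]],"yaw":[0,0,0,0,0,0,0,0,0,0,0,0]}'; python3 -m jog '{"slide":[[0,0.1,0],[0,0.1,0],[0,0,0]],"yaw":[0,0,0]}'; python3 to.py .606 .124 .163
```

```text
clock: 4.92
tool_pos: [0.6045, 0.1239, 0.1639]
tool_rot: [[-0.992, 0.128, 0.002], [0.128, 0.992, -0.003], [-0.002, -0.002, -1.0]]
wrist_force: [4.4, -4.4, -3.9]
width: 0.0134
gripper_force: 40.8
clock: 5.17
tool_pos: [0.6045, 0.1242, 0.1639]
tool_rot: [[-0.991, 0.132, 0.0], [0.132, 0.991, -0.013], [-0.002, -0.013, -1.0]]
wrist_force: [1.7, -19.3, -0.9]
width: 0.013
gripper_force: 41.3
t 5.17 pos [0.6045 0.1242 0.1639] units [-0.05  0.    0.03] y axis deg 82.42 z [ 0.    -0.013 -1.   ] w 0.012969962149358921 41.34779334068298 [  1.7 -19.3  -0.9]
```

```bash
python3 -m jog '{"slide":[[0,-0.2,0],[0,0,0],[0,0,0],[0,0,0],[0,0,-0.7],[0,0,-0.9],[0,0,-0.9],[0,0,-0.3],[0,0,0]],"yaw":[0,0,0,0,0,0,0,0,0]}' 45 40; python3 to.py .531 -.3665 .225
python3 - <<'E'
from h import *
im=optics.get_image("top")
print([(np.round(d["xyz"],3).tolist(),round(d["p"],2)) for d in recognise("top","lid_bar")])
cv2.imwrite("pics/m2.png",cv2.resize(im[150:270,210:430],None,fx=3.5,fy=3.5,interpolation=3))
E
```

```text
clock: 5.92
tool_pos: [0.6052, 0.1242, 0.2512]
tool_rot: [[-0.992, 0.129, 0.006], [0.129, 0.992, 0.001], [-0.006, 0.002, -1.0]]
wrist_force: [-0.3, 0.9, -0.7]
width: 0.0455
gripper_force: 0.0
t 5.92 pos [0.6052 0.1242 0.2512] units [  0.35 -16.54   0.84] y axis deg 82.61 z [ 0.006  0.001 -1.   ] w 0.04550062472615172 0.0 [-0.3  0.9 -0.7]
[]
```

View pics/m2.png

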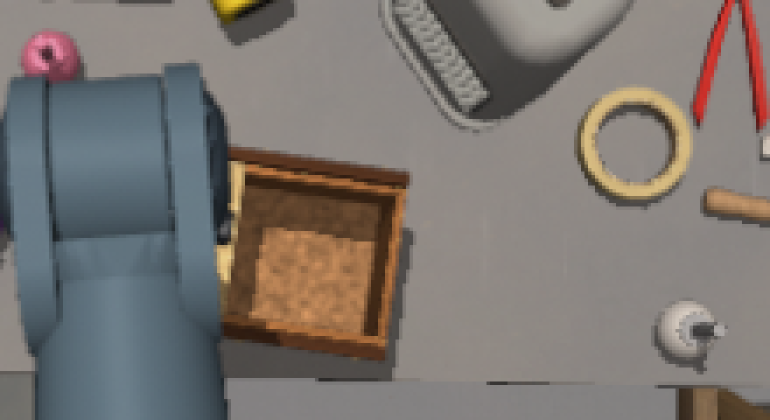

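The well at crop (320,255) is uncovered and the knob hasn't moved. Next is the knob.

```bash
python3 -m jog '{"slide":[[0.02,-0.4,0],[0.02,-0.8,0],[0.02,-0.95,0],[0.02,-0.95,0],[0.02,-0.95,0],[0.02,-0.95,0],[0.02,-0.95,0],[0.02,-0.95,0],[0.02,-0.95,0.0],[0.02,-0.95,0.0],[0.02,-0.95,0.1],[0.02,-0.95,0.1],[0.02,-0.95,0.1],[0.02,-0.95,0.1],[0.02,-0.95,0.1],[0.02,-0.95,0.1],[0.02,-0.95,0.1],[0.01,-0.8,0.1],[0,-0.3,0],[0,0,0]],"yaw":[0,0,0,0,0,0,0,0,0,0,0,0,0,0,0,0,0,0,0,0]}' 60 40; python3 to.py .531 -.3665 .088
```

```text
clock: 7.68
tool_pos: [0.5269, -0.3695, 0.2216]
tool_rot: [[-0.991, 0.133, -0.003], [0.133, 0.991, 0.002], [0.003, 0.002, -1.0]]
wrist_force: [1.0, 0.3, -0.7]
width: 0.0601
gripper_force: 0.0
t 7.68 pos [ 0.5269 -0.3695  0.2216] units [-0.14  0.11  4.45] y axis deg 82.36 z [-0.003  0.002 -1.   ] w 0.060076800084102024 0.0 [ 1.   0.3 -0.7]
```

```bash
python3 -m jog '{"slide":[[-0.14,0.1,0.5],[0,0,0.8],[0,0,0.7],[0,0,0.3],[0,0,0],[0,0,0]],"yaw":[0,0,0,0,0,0]}'; python3 to.py .531 -.3665 .088
python3 - <<'E'
from h import *
for c,b in(("top",(380,222,440,272)),("side",(330,130,390,190))):
    im=optics.get_image(c);x,y,X,Y=b
    o=cv2.resize(im[y:Y,x:X],(480,(Y-y)*8),interpolation=3)
    if c=="top":a=np.zeros((480,480,3),np.uint8);a[:400]=o
    else:cv2.imwrite("pics/m3.png",cv2.resize(np.hstack([a,o]),(800,400)))
E
```

```text
clock: 8.18
tool_pos: [0.5331, -0.3641, 0.1548]
tool_rot: [[-0.992, 0.128, -0.001], [0.128, 0.992, 0.001], [0.001, 0.001, -1.0]]
wrist_force: [0.8, -0.4, 0.8]
width: 0.06
gripper_force: 0.0
t 8.18 pos [ 0.5331 -0.3641  0.1548] units [ 0.06 -0.09  2.23] y axis deg 82.62 z [-0.001  0.001 -1.   ] w 0.059964538270236005 0.0 [ 0.8 -0.4  0.8]
```

View pics/m3.png

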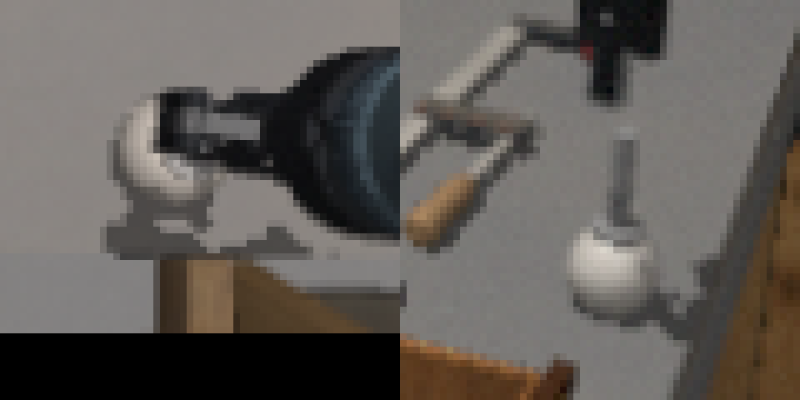

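```bash
python3 -m jog '{"slide":[[0.03,-0.05,0.4],[0,0,0.6],[0,0,0.6],[0,0,0.4],[0,0,0.2],[0,0,0],[0,0,0]],"yaw":[0,0,0,0,0,0,0]}' 50 40; python3 to.py .531 -.3665 .088
python3 - <<'E'
from h import *
g=[]
for c,b in(("top",(385,222,435,272)),("side",(340,140,390,190))):
    im=optics.get_image(c);x,y,X,Y=b;g.append(cv2.resize(im[y:Y,x:X],(400,400),interpolation=3))
cv2.imwrite("pics/m4.png",np.hstack(g))
E
```

```text
clock: 8.87
tool_pos: [0.5328, -0.3671, 0.0901]
tool_rot: [[-0.992, 0.129, 0.001], [0.129, 0.992, -0.001], [-0.001, -0.001, -1.0]]
wrist_force: [-0.5, -0.5, 0.2]
width: 0.0498
gripper_force: 0.0
t 8.87 pos [ 0.5328 -0.3671  0.0901] units [0.06 0.01 0.07] y axis deg 82.57 z [ 0.001 -0.001 -1.   ] w 0.04980473099816691 0.0 [-0.5 -0.5  0.2]
```

View pics/m4.png

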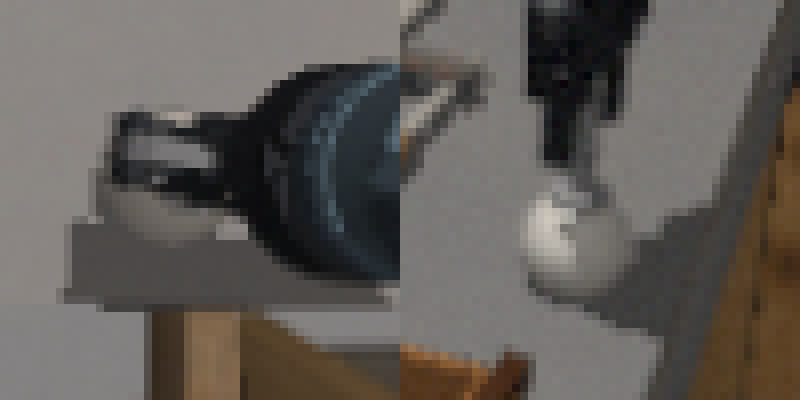

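The fingers stand either side of the spindle (near one at crop (555,130), far one at (608,95)). I'll close and lift.

```bash
python3 -m jog '{"slide":[[0,0,0],[0,0,0],[0,0,0],[0,0,0],[0,0,0],[0,0,0],[0,0,0]],"yaw":[0,0,0,0,0,0,0]}' 4 60 && python3 -m jog '{"slide":[[0,0,-0.2],[0,0,-0.4],[0,0,-0.7],[0,0,-0.9],[0,0,-0.9],[0,0,-0.9],[0,0,-0.9],[0,0,-0.7],[0,0,-0.4],[0,0,0]],"yaw":[0,0,0,0,0,0,0,0,0,0]}'; python3 to.py .587 -.0127 .262
```

```text
clock: 9.55
tool_pos: [0.5327, -0.367, 0.0897]
tool_rot: [[-0.992, 0.129, 0.001], [0.129, 0.992, -0.001], [-0.001, -0.001, -1.0]]
wrist_force: [0.0, 1.1, 6.2]
width: 0.0107
gripper_force: 58.4
clock: 10.38
tool_pos: [0.5331, -0.3674, 0.272]
tool_rot: [[-0.992, 0.129, 0.003], [0.129, 0.992, -0.003], [-0.004, -0.002, -1.0]]
wrist_force: [0.4, -0.8, -1.8]
width: 0.0107
gripper_force: 58.4
t 10.38 pos [ 0.5331 -0.3674  0.272 ] units [-0.25 11.96  0.31] y axis deg 82.56 z [ 0.003 -0.003 -1.   ] w 0.010652635939392998 58.44399333000183 [ 0.4 -0.8 -1.8]
```

```bash
python3 -m jog '{"slide":[[-0.01,0.3,0],[-0.02,0.6,0],[-0.02,0.75,0],[-0.02,0.75,0],[-0.02,0.75,0],[-0.02,0.75,0],[-0.02,0.75,0],[-0.02,0.75,0],[-0.02,0.75,0],[-0.02,0.75,0],[-0.02,0.75,0],[-0.02,0.75,0],[-0.02,0.75,0],[-0.02,0.75,0],[-0.02,0.75,0],[0,0.75,0],[0,0.6,0],[0,0.4,0],[0,0.2,0],[0,0,0]],"yaw":[0,0,0,0,0,0,0,0,0,0,0,0,0,0,0,0,0,0,0,0]}'; python3 to.py .587 -.0127 .120
python3 - <<'E'
from h import *
g=[]
for c,b in(("top",(240,150,400,270)),("side",(250,110,410,230))):
    im=optics.get_image(c);x,y,X,Y=b;g.append(cv2.resize(im[y:Y,x:X],(400,300),interpolation=3))
cv2.imwrite("pics/m5.png",np.hstack(g))
E
```

```text
clock: 12.05
tool_pos: [0.5891, 0.0083, 0.2677]
tool_rot: [[-0.992, 0.128, -0.002], [0.128, 0.992, 0.0], [0.002, 0.0, -1.0]]
wrist_force: [0.1, 0.1, -2.4]
width: 0.01
gripper_force: 58.5
t 12.05 pos [0.5891 0.0083 0.2677] units [-0.03 -0.7   4.92] y axis deg 82.66 z [-0.002  0.    -1.   ] w 0.01001005423548275 58.51331949234009 [ 0.1  0.1 -2.4]
```

View pics/m5.png

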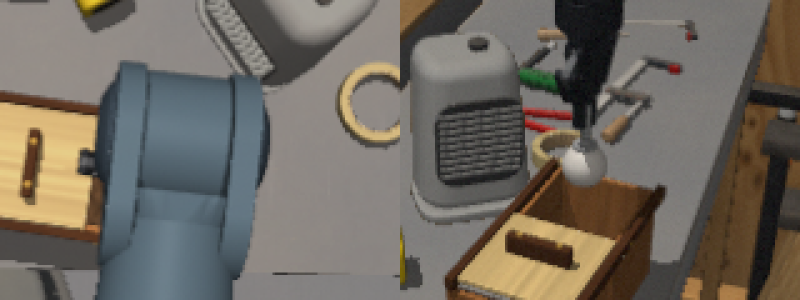

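The knob hangs upright at crop (585,162), held above the well. I'll correct y by -20 mm, then lower it.

```bash
python3 -m jog '{"slide":[[0,-0.2,0],[0,-0.3,0],[-0.03,-0.2,0],[0,0,0],[0,0,0.2],[0,0,0.4],[0,0,0.5],[0,0,0.5],[0,0,0.5],[0,0,0.5],[0,0,0.5],[0,0,0.5],[0,0,0.5],[0,0,0.4],[0,0,0.2],[0,0,0.1],[0,0,0]],"yaw":[0,0,0,0,0,0,0,0,0,0,0,0,0,0,0,0,0]}'; python3 to.py .587 -.0127 .100
```

```text
clock: 13.57
tool_pos: [0.5875, -0.0139, 0.1244]
tool_rot: [[-0.992, 0.129, -0.001], [0.129, 0.992, 0.0], [0.001, 0.0, -1.0]]
wrist_force: [0.6, -0.3, -1.5]
width: 0.0103
gripper_force: 58.5
t 13.57 pos [ 0.5875 -0.0139  0.1244] units [0.02 0.04 0.81] y axis deg 82.56 z [-0.001  0.    -1.   ] w 0.010336286549378538 58.547800183296204 [ 0.6 -0.3 -1.5]
```

Slow final descent: about 2 mm per row, 0.02 m/s.

```bash
python3 -m jog '{"slide":[[0,0,0.08],[0,0,0.08],[0,0,0.08],[0,0,0.08],[0,0,0.08],[0,0,0.08],[0,0,0.06],[0,0,0.05],[0,0,0.04],[0,0,0]],"yaw":[0,0,0,0,0,0,0,0,0,0]}'; python3 -m jog '{"slide":[[0,0,0.03],[0,0,0.03],[0,0,0.03],[0,0,0]],"yaw":[0,0,0,0]}'; python3 to.py .587 -.0127 .100
```

```text
clock: 14.4
tool_pos: [0.5878, -0.0139, 0.1058]
tool_rot: [[-0.992, 0.129, -0.0], [0.129, 0.992, 0.0], [0.0, 0.0, -1.0]]
wrist_force: [-0.5, -1.0, -2.7]
width: 0.0104
gripper_force: 58.5
clock: 14.73
tool_pos: [0.5879, -0.0139, 0.1032]
tool_rot: [[-0.992, 0.129, -0.0], [0.129, 0.992, 0.0], [0.0, 0.0, -1.0]]
wrist_force: [0.5, -0.3, -2.0]
width: 0.0102
gripper_force: 58.5
t 14.73 pos [ 0.5879 -0.0139  0.1032] units [0.04 0.04 0.11] y axis deg 82.56 z [-0.  0. -1.] w 0.010157265725384064 58.54643404483795 [ 0.5 -0.3 -2. ]
```

```bash
python3 -m jog '{"slide":[[0,0,0.03],[0,0,0.03],[0,0,0]],"yaw":[0,0,0]}'|grep -E "pos|wrist";python3 -m jog '{"slide":[[0,0,0.03],[0,0,0.02],[0,0,0]],"yaw":[0,0,0]}'|grep -E "pos|wrist"
```

```text
tool_pos: [0.5879, -0.0139, 0.1014]
wrist_force: [-0.6, -0.4, -1.7]
tool_pos: [0.5879, -0.0139, 0.0999]
wrist_force: [-0.9, -1.0, -2.9]
```

```bash
python3 -m jog '{"slide":[[0,0,0.03],[0,0,0],[0,0,0]],"yaw":[0,0,0]}'|grep -E "pos|wrist";python3 -m jog '{"slide":[[0,0,0.03],[0,0,0],[0,0,0]],"yaw":[0,0,0]}'|grep -E "pos|wrist"
```

```text
tool_pos: [0.5882, -0.014, 0.0997]
wrist_force: [-1.2, -0.3, 2.9]
tool_pos: [0.5884, -0.014, 0.0997]
wrist_force: [-2.5, 0.6, 8.1]
```

The knob is on the cork: 8 N upward and the height is no longer changing. I'll release and rise.

```bash
python3 -m jog '{"slide":[[0,0,0],[0,0,0],[0,0,0],[0,0,0],[0,0,0],[0,0,0]],"yaw":[0,0,0,0,0,0]}' 40 40; python3 -m jog '{"slide":[[0,0,-0.2],[0,0,-0.4],[0,0,-0.5],[0,0,-0.7],[0,0,-0.9],[0,0,-0.9],[0,0,-0.9],[0,0,-0.5],[0,0,0]],"yaw":[0,0,0,0,0,0,0,0,0]}'; python3 to.py .6045 .1242 .250
```

```text
clock: 16.23
tool_pos: [0.588, -0.0139, 0.0981]
tool_rot: [[-0.992, 0.129, -0.0], [0.129, 0.992, 0.0], [0.0, 0.0, -1.0]]
wrist_force: [0.6, 0.4, -0.4]
width: 0.0402
gripper_force: 0.0
clock: 16.98
tool_pos: [0.5903, -0.0142, 0.2532]
tool_rot: [[-0.992, 0.129, 0.008], [0.129, 0.992, -0.001], [-0.008, 0.0, -1.0]]
wrist_force: [0.5, -0.2, -0.4]
width: 0.0399
gripper_force: 0.0
t 16.98 pos [ 0.5903 -0.0142  0.2532] units [0.13 4.64 0.11] y axis deg 82.56 z [ 0.008 -0.001 -1.   ] w 0.03987369452490025 0.0 [ 0.5 -0.2 -0.4]
```

```bash
python3 -m jog '{"slide":[[0,0.4,0],[0,0.8,0],[0,0.9,0],[0,0.9,0],[0,0.8,0],[0,0.6,0],[0,0.24,0],[0,0,0]],"yaw":[0,0,0,0,0,0,0,0]}' 50 40 >/dev/null; python3 to.py .6045 .1242 .1645
python3 - <<'E'
from h import *
g=[]
for c,b in(("top",(240,150,400,270)),("side",(250,110,410,230))):
    im=optics.get_image(c);x,y,X,Y=b;g.append(cv2.resize(im[y:Y,x:X],(400,300),interpolation=3))
cv2.imwrite("pics/m6.png",np.hstack(g))
E
```

```text
t 17.65 pos [0.6052 0.1261 0.2466] units [ 0.01 -0.07  2.74] y axis deg 82.73 z [-0.003  0.    -1.   ] w 0.049502668452944945 0.0 [-0.6  0.  -1.1]
```

View pics/m6.png

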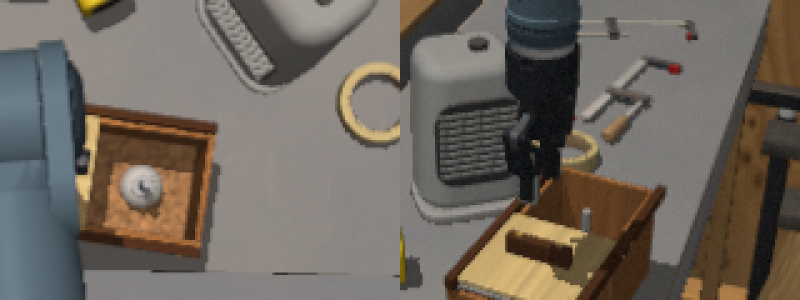

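The knob stands upright on the cork, mid-well at top crop (143,187). Next I grip the bar and slide the lid shut, 138 mm or 4.6 units.

```bash
python3 -m jog '{"slide":[[0,-0.05,0.6],[0,0,0.7],[0,0,0.7],[0,0,0.5],[0,0,0.2],[0,0,0]],"yaw":[0,0,0,0,0,0]}' 50 40; python3 -m jog '{"slide":[[0,0,0],[0,0,0],[0,0,0],[0,0,0],[0,0,0],[0,0,0]],"yaw":[0,0,0,0,0,0]}' 5 40; python3 to.py .5866 -.0126 .164
```

```text
clock: 18.25
tool_pos: [0.6043, 0.1212, 0.1654]
tool_rot: [[-0.991, 0.131, -0.004], [0.131, 0.991, -0.001], [0.004, -0.001, -1.0]]
wrist_force: [-0.4, 0.7, 0.3]
width: 0.0498
gripper_force: 0.0
clock: 18.75
tool_pos: [0.6069, 0.1226, 0.169]
tool_rot: [[-0.992, 0.129, 0.003], [0.129, 0.992, -0.0], [-0.003, 0.0, -1.0]]
wrist_force: [-0.6, 0.4, 5.6]
width: 0.0131
gripper_force: 42.3
t 18.75 pos [0.6069 0.1226 0.169 ] units [ 0.09 -4.56  0.16] y axis deg 82.57 z [ 0.003 -0.    -1.   ] w 0.013093681503979647 42.33315646648407 [-0.6  0.4  5.6]
```

```bash
python3 -m jog '{"slide":[[0,-0.1,0],[0,-0.3,0],[0,-0.45,0],[0,-0.45,0],[0,-0.45,0],[0,-0.45,0],[0,-0.45,0],[0,-0.45,0],[0,-0.45,0],[0,-0.4,0],[0,-0.3,0],[0,-0.15,0],[0,-0.1,0],[0,0,0]],"yaw":[0,0,0,0,0,0,0,0,0,0,0,0,0,0]}'|grep -E "pos|force|width"; python3 -m jog '{"slide":[[0,-0.08,0],[0,-0.08,0],[0,0,0]],"yaw":[0,0,0]}'|grep -E "pos|force|width"; python3 to.py .5866 -.0126 .164
```

```text
tool_pos: [0.5895, -0.0117, 0.169]
wrist_force: [-0.3, 1.0, 6.4]
width: 0.0126
gripper_force: 42.3
tool_pos: [0.5892, -0.0136, 0.169]
wrist_force: [1.3, 8.0, 6.0]
width: 0.0131
gripper_force: 42.3
t 20.17 pos [ 0.5892 -0.0136  0.169 ] units [0.09 0.02 0.17] y axis deg 82.64 z [ 0.004  0.006 -1.   ] w 0.01310957648705947 42.27721631526947 [1.3 8.  6. ]
```

```bash
python3 -m jog '{"slide":[[0,-0.08,0],[0,-0.06,0],[0,0,0]],"yaw":[0,0,0]}'|grep -E "pos|wrist_"; python3 -m jog '{"slide":[[0,0.28,0],[0,0,0]],"yaw":[0,0]}'|grep -E "pos|wrist_"; python3 to.py .5866 -.0126 .164
```

```text
tool_pos: [0.5892, -0.0138, 0.169]
wrist_force: [1.6, 18.5, 6.1]
tool_pos: [0.5897, -0.0102, 0.169]
wrist_force: [0.3, 1.7, 6.4]
t 20.58 pos [ 0.5897 -0.0102  0.169 ] units [ 0.09 -0.09  0.17] y axis deg 82.66 z [ 0.004  0.001 -1.   ] w 0.013122969888269989 42.40161180496216 [0.3 1.7 6.4]
```

The relief move pulled the lid back about 3.5 mm. I'll push it shut again, then release.

```bash
python3 -m jog '{"slide":[[0,-0.1,0],[0,-0.1,0],[0,0,0]],"yaw":[0,0,0]}'|grep -E "pos|wrist_"; python3 -m jog '{"slide":[[0,0,0],[0,0,0],[0,0,0],[0,0,0],[0,0,0],[0,0,-0.5],[0,0,-0.9],[0,0,-0.9],[0,0,-0.9],[0,0,-0.4]],"yaw":[0,0,0,0,0,0,0,0,0,0]}' 50 40|grep -E "pos|wrist_"
python3 -m jog '{"slide":[[0,0.5,0],[0,0.9,0],[0,0.9,0],[0,0.9,0],[0,0.9,0],[0,0.9,0],[0,0.9,0],[0,0.9,0],[0,0.5,0],[0,0,0]],"yaw":[0,0,0,0,0,0,0,0,0,0]}'|grep pos
python3 - <<'E'
from h import *
it=optics.get_image("top");o=ortho("top",it,.48,.70,-.12,.26,.14)
s=cv2.resize(optics.get_image("side")[150:360,220:400],(308,360))
k=np.zeros((600,800,3),np.uint8);k[:240,:760][:o.shape[0]]=o[:240] if 0 else 0
k=np.zeros((600,700,3),np.uint8);k[:232,:400]=cv2.resize(o,(400,232));k[:360,400-8:700]=s;k[240:600,:380]=cv2.resize(it[150:270,150:340],(380,240))[:240] if 0 else 0
k[240:480,:380]=cv2.resize(it[150:270,150:340],(380,240))
cv2.imwrite("pics/m7.png",k);cv2.imwrite("pics/m7o.png",o)
E
```

```text
tool_pos: [0.5892, -0.0137, 0.169]
wrist_force: [1.5, 12.2, 5.8]
tool_pos: [0.5886, -0.0182, 0.2791]
wrist_force: [0.6, 0.7, 0.4]
tool_pos: [0.6158, 0.2021, 0.2747]
```

View pics/m7.png

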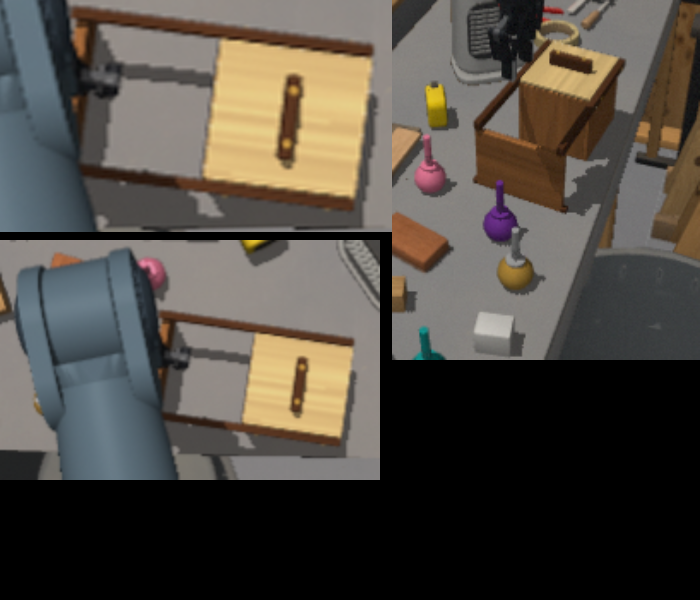

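The lid is flush with the box's -y end at composite (360,125), so no gap shows. The brass knob stands at (515,270) and the gripper is clear. I'll hand in the job.

```bash
python3 -c "
from plant import job;print(job.job_done())"
```

```text
the job is handed in; nothing more can be done
None
```

The job is handed in: the white knob was last seen standing spindle up on the cork before the lid was slid shut to its stop, and the brass knob stands where it was; no verdict was returned.

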